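# Seat the printed socket and torque its clamp screw to the click

## Robot

A 7-joint arm with a two-finger parallel gripper is mounted at the origin on the work surface. World frame = base frame: x ahead of the robot, y to its left, z up, the work surface at z = 0. Lengths are in m, angles in rad, forces in N, time in s.
With the tool pointing down it reaches from about 0.4 to 0.925 m from the base axis. Payload 5.6 kg.
Tool frame: the origin (TCP) lies midway between the tips of the shut fingers; the grasp point (between the pads) lies 19 mm behind it; z points along the fingers, y is the direction in which the jaws open and shut (so a half turn about z gives the same grasp; the last joint's range is limited). The gripper opens to 85 mm and grips with 20 to 120 N. Pads are 22 mm wide; open, the fingers measure 114 mm over their backs; the gripper's body (76 mm by 85 mm) begins 54 mm behind the grasp point. The pads swing forward as they close: fully open they stand 13 mm farther back than shut.
Start: joints at [1.257, 0.468, -0.012, 1.603, 0.006, 1.071, -0.056], TCP at [0.174, -0.626, 0.231] pointing down, gripper open.
Joint ranges: [-2.53, 2.53], [-0.31, 2.02], [-1.57, 1.55], [0.28, 2.44], [-1.29, 4.43], [0.15, 1.84], [-2.92, 2.92]. Speed limits (rad/s): [2.57, 2.57, 3.14, 3.14, 3.14, 3.14, 3.14].

## Interface

Orientations are given as a 3x3 rotation matrix whose columns are the frame's x, y, z axes.
In Python, from rig import robot gives the robot as it stands.
- The arm moves only by the shell command python3 -m crank 'ROWS' [FORCE]. ROWS is JSON, a list of rows, each a list of 7 numbers: the shift along the tool's x, y, z in units of 30 mm (1.0 is 30 mm), then the turn, a rotation vector about the tool's x, y, z in units of 10 degrees (1.0 is 10 degrees), then the opening, from -1 (shut) to 1 (fully open). A call has 1 to 12 rows; each row shifts and turns the pose as measured when the row begins, along the tool's axes as they then stand; what a row does not reach is not made up. A row lasts 1/8 s, in which the tool goes at most 62.5 mm and 10.7 degrees, less where a joint would pass 70% of its speed; a pose out of reach is approached as far as the arm can. A call is refused whole if a number of a shift passes 1 or a number of a turn 1, either way. A call with a gripper value outside its range is refused whole. The fingers move at their own pace and stop on an object; FORCE is the grip in N (left out, the last holds). Time passes only in rows, so rows that do not move let the fingers close. It gives the time, the measured TCP pose, the force and the opening at its end, in the units of the state.
- robot.get_state(): the state, without advancing time (a new reading comes with each control period).
- robot.read_camera(name): name is "scene" or "top"; returns a dict with "img" (480x640x3 uint8, blue, green, red), "depth" (480x640 float32, m along the optical axis (not along the pixel's ray), 0 where there is no reading), "fovy" (degrees; the focal length in pixels is half the picture's height over the tangent of half this angle, whatever the lens; pixels are square), "cx", "cy" (the principal point, pixels), "R" (3x3) and "t" (3): a world point X has camera coordinates R X + t. Camera axes: x right, y down, z forward; pixel columns grow to the right and rows downward; lengths in m; the calibration is good to about 2 mm. A picture is of the moment at which its call begins.
- robot.close_job(): hands the job in, once; it reports no verdict.
The state is a dict: "time_s": time; "joint_positions": joint angles; "dq": joint speeds; "joint_efforts": joint torques, N m; "eef_pos": TCP position; "orientation": TCP orientation; "ft_force": force on the tool from outside, world axes, zero at the start; "ft_torque": the same for the moment, N m; "grip_width": opening from 0.0 (shut) to 1.0 (fully open).
Only numpy, scipy, OpenCV 4.12 (cv2) and the standard library are available. Lean on these libraries where they do the work, as an engineer would, in place of code of your own. Each camera call takes 0.05 s, during which the arm holds its last target.

## Task

Slide the cream tapered socket along the blue nest's channel until it is fully home against the end stop, keeping it upright on the bench. Then pull the black grip of the click wrench clockwise (seen from above) until its hinge clearly breaks over, stop there without over-tightening, and let the handle go so that it springs straight. Leave the socket home and do not disturb the jar, bin and can.

Things in the scene. Friction and masses are not known exactly. Their poses are not given: they have to be found in the camera images.
- home (a point): point in the blue nest, 40 mm above the bench, where the socket's middle is when fully home. Axes: x along the channel to the end stop, y to its left, z up. Channel 88 mm wide, floor is the bench, slippery rails 30 mm high (right one partly 21 mm), straight from x = -85 mm to the stop face at x = +40 mm (45 mm high); its mouth flares out back to x = -120 mm.
- nest: blue printed nest, fixed to the bench, placed and turned anew each time; origin and axes as home but on the bench surface. At its right (y = -64 to -126 mm, x = -58 to +28 mm) a blue block 50 mm high carries bolt and wrench. An aluminium jaw in the right rail, 24 to 46 mm above the bench, creeps up to the socket as the bolt turns (20 mm per rad).
- socket_mid (a point): centre (40 mm above the bench) of the loose cream tapered socket, 80 mm tall, 0.2 to 0.45 kg: a round foot 80 mm in diameter and 18 mm high, above it a cone 68 mm wide narrowing to 52 mm at the top. It starts upright on the bench in the channel's flared mouth, 100 to 130 mm short of home. Pushed low on its foot it slides upright.
- bolt_axis (a point): point on the vertical bolt axis in the mid-plane of the wrench, 75 mm above the bench, at the centre of the wrench's round steel head (38 mm diameter, top 91 mm above the bench). Fixed at x = -30, y = -95 mm in the frame of home. The wrench stays on the bolt.
- grip (a point): centre of the wrench's black grip (28 mm diameter, 80 mm long, an orange band near each end), level, 75 mm above the bench, free below; 155 mm from the bolt axis when straight. Its -y axis points away from the bolt; pulling clockwise moves it to its own -x. With the bolt at 0 the handle points to -y of home. A sideways pull of about 12 N at mid-grip breaks it over.
- nut (a joint): angle of bolt and wrench head, rad, growing clockwise seen from above; starts at 0 to 0.15. Resists with 1.2 N m friction plus 1.6 N m per rad and stays where left; pulled at mid-grip, the wrench breaks over at about 0.45 to 0.52. Past 0.72 the bolt is over-tightened.
- wrench (a joint): fold of the handle at its hinge (35 mm from the bolt axis; a 19 mm steel tube leads from it to the grip), rad. 0 = straight; stays 0 until the set torque, then gives way to a stop at 0.22 with no more force while the bolt nearly stands still. Pulling on against the stop turns the bolt further. Springs back to 0 when let go.
- jar_mid (a point): bystander: middle of a white jar with a red lid, 60 mm diameter, 85 mm tall (42 mm above the bench)
- bin_mid (a point): bystander: middle of an open green bin, 120 x 90 x 50 mm (25 mm above the bench)
- can_mid (a point): bystander: middle of a can with a yellow band, 54 mm diameter, 110 mm tall (55 mm above the bench)
Things that resemble listed ones, but are neither listed nor needed, are in the scene too. What is shaped like the part that bears socket_mid but green, purple or turquoise is not meant.

How it is judged:
On the way, in this order (a step that is already met when the one before it is completed fails the run):
1. the socket is home against the end stop (within 5 mm), upright (x of socket_mid in the frame of home above -0.005 m and horizontal distance between socket_mid and home below 0.009 m and angle between socket_mid's own z axis and vertical below 0.1 rad), for 0.2 s.
2. the wrench breaks over (fold above 0.12 rad) with the bolt tight (value of joint wrench above 0.12 rad and value of joint nut above 0.36 rad), for 0.05 s.
At the end, for the whole second after the job is handed in: The socket stands upright on the bench within 5 mm of the end stop (and within 9 mm of its home point, seen from above), the bolt is tight (0.36 to 0.72 rad) and still, and the handle has sprung straight (fold below 0.04 rad) (all of step 1 and height (world z) of socket_mid below 0.045 m and value of joint nut between 0.36 and 0.72 rad and value of joint wrench below 0.04 rad and velocity of joint nut below 0.02 rad/s); the robot touches nothing.
It fails at once if the bolt is over-tightened (turned past 0.72 rad) (value of joint nut above 0.72 rad).
It fails at once if the wrench breaks over while the socket is not home (more than 10 mm away) (value of joint wrench above 0.1 rad and horizontal distance between socket_mid and home above 0.01 m).
It fails at once if the socket is tipped (over 0.35 rad) or lifted off the bench (over 20 mm) (angle between socket_mid's own z axis and vertical above 0.35 rad or height (world z) of socket_mid above 0.06 m).
It fails at once if the jar, bin or can is moved more than 30 mm (distance of any of jar_mid, bin_mid, can_mid from where it was at the start of the episode above 0.03 m).
It also fails if it takes over 58 s, if anything falls off the work surface, if the arm or the gripper's body presses on something with over 40 N, if the wrist force passes 120 N, or if a joint passes its speed limit or range.

## Working session

There is one attempt and no reset: what is moved stays moved. The work goes in short steps, Python scripts to look and compute and a shell command to move; the robot and the scene stay as the last step left them, time stands still between calls to the robot, and variables do not carry over. Pictures are saved under pics/ and viewed, and the job is handed in when it is done.

```bash
ls; mkdir -p pics; python3 - <<'E'
from rig import robot
import cv2,numpy as np
np.set_printoptions(precision=4,suppress=True)
s=robot.get_state()
for k,v in s.items(): print(k,np.array(v))
for n in("scene","top"):
    c=robot.read_camera(n); cv2.imwrite(f"pics/{n}0.png",c["img"]); np.savez(f"/tmp/{n}0.npz",**c)
    print(n,c["fovy"],c["cx"],c["cy"],c["R"],c["t"], -np.array(c["R"]).T@c["t"])
E
```

```text
pics
time_s 0.0
joint_positions [ 1.257   0.4684 -0.0116  1.6037  0.006   1.0714 -0.0563]
dq [ 0.0003  0.     -0.0007  0.001   0.0002  0.0006  0.002 ]
joint_efforts [ -0.0002 -53.2385   0.0212 -25.1309   0.0114   0.0077   0.    ]
eef_pos [ 0.1737 -0.6258  0.2303]
orientation [[ 0.9636  0.2675 -0.0006]
 [ 0.2675 -0.9636  0.0017]
 [-0.0001 -0.0018 -1.    ]]
ft_force [ 0.3841 -0.4174 -0.4912]
ft_torque [-0.0432 -0.0048 -0.0178]
grip_width 0.9986685335355541
scene 47.62555310784943 318.0736958868546 239.59128501000703 [[ 0.4566  0.8894 -0.022 ]
 [ 0.4868 -0.2704 -0.8306]
 [-0.7447  0.3685 -0.5564]] [-0.2801 -0.2013  1.7173] [ 1.5047 -0.4382  0.7822]
top 51.442905745355695 311.16102220386426 232.97784547767645 [[-0.015  -0.9998  0.0139]
 [-0.9848  0.0123 -0.1732]
 [ 0.173  -0.0163 -0.9848]] [0.0083 0.5265 1.1255] [0.324  0.0201 1.1994]
```

View pics/scene0.png

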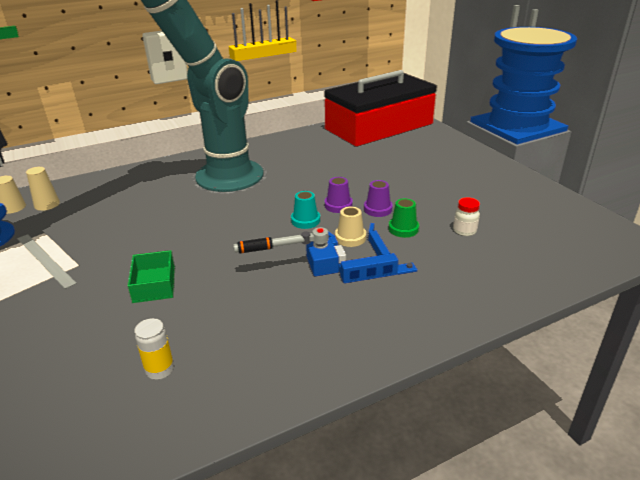

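View pics/top0.png

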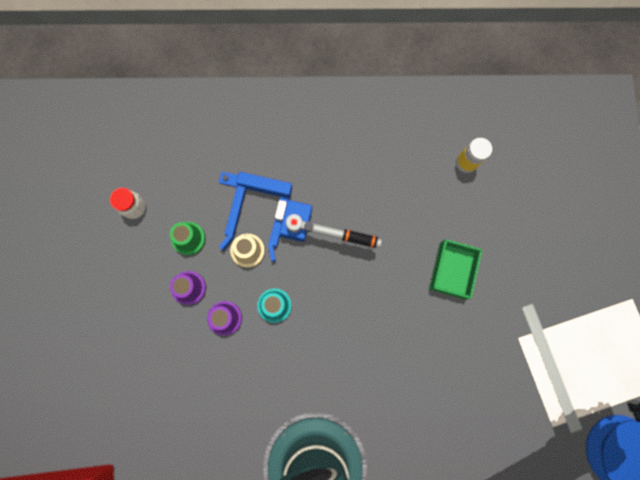

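The two views show the cream socket at top-view pixel (247,250) in the mouth of the blue nest. The stop is at (265,185), the wrench head at (294,222) and the grip at (360,238). The decoys are purple at (225,318) and teal at (273,305), just behind the socket. Next I'll measure positions.

```bash
cat > h.py <<'E'
import numpy as np,cv2
np.set_printoptions(precision=4,suppress=True)
def load(n):
    return dict(np.load(f"/tmp/{n}.npz"))
def f(c): return 240/np.tan(np.radians(c["fovy"])/2)
def plane(c,uv,z):
    uv=np.atleast_2d(uv).astype(float)
    d=np.c_[(uv[:,0]-c["cx"])/f(c),(uv[:,1]-c["cy"])/f(c),np.ones(len(uv))]@c["R"]
    o=-c["R"].T@c["t"]
    return o+d*((z-o[2])/d[:,2])[:,None]
def cloud(c,m):
    v,u=np.nonzero(m&(c["depth"]>0)); z=c["depth"][v,u]
    P=np.c_[(u-c["cx"])/f(c)*z,(v-c["cy"])/f(c)*z,z]
    return (P-c["t"])@c["R"],u,v
def proj(c,X):
    p=np.atleast_2d(X)@c["R"].T+c["t"]; return np.c_[p[:,0]/p[:,2]*f(c)+c["cx"],p[:,1]/p[:,2]*f(c)+c["cy"]]
def hsv(c): return cv2.cvtColor(c["img"],cv2.COLOR_BGR2HSV)
E
python3 - <<'E'
from h import *
c=load("top0"); h=hsv(c)
blue=cv2.inRange(h,(105,120,60),(125,255,255))>0
blue[:,400:]=False
P,u,v=cloud(c,blue); print(len(P),np.histogram(P[:,2],bins=np.arange(-.005,.07,.005)))
for nm,lo,hi in [("cream",(15,40,120),(30,160,255)),("teal",(80,120,80),(95,255,255)),("purple",(130,80,60),(160,255,255)),("orange",(5,180,150),(16,255,255)),("red",(0,180,100),(4,255,255)),("green",(50,120,50),(75,255,255))]:
    m=cv2.inRange(h,lo,hi); n,l,st,ce=cv2.connectedComponentsWithStats(m)
    for i in range(1,n):
        if st[i,4]>15: 
            Q,_,_=cloud(c,l==i); print(nm,st[i],ce[i],np.median(Q,0) if len(Q) else '')
i=cv2.resize(c["img"][160:350,160:400],None,fx=3.3,fy=3.1,interpolation=cv2.INTER_CUBIC); cv2.imwrite("pics/crop0.png",i)
# tall bits
for lo,hi in((.02,.026),(.026,.034),(.04,.047),(.047,.055)):
    s=(P[:,2]>lo)&(P[:,2]<hi); print(lo,s.sum(),P[s].min(0) if s.any() else '',P[s].max(0) if s.any() else '')
E
```

```text
2540 (array([ 28,  56, 155,  71, 113, 152, 436, 275,  54, 433, 555, 208,   1,
         0,   0]), array([-0.005,  0.   ,  0.005,  0.01 ,  0.015,  0.02 ,  0.025,  0.03 ,
        0.035,  0.04 ,  0.045,  0.05 ,  0.055,  0.06 ,  0.065,  0.07 ]))
cream [   0    0  640   11 5415] [299.5627   3.9125] [ 1.5965  0.058  -0.6415]
cream [458 146  28  25 131] [468.5115 159.5496] [ 0.6971 -0.378   0.057 ]
cream [174 226  15  15 158] [180.6582 233.0823] [0.5241 0.299  0.08  ]
cream [230 233  35  35 971] [246.9825 249.9464] [0.4858 0.1497 0.0591]
cream [174 279  14  14 154] [180.8571 285.487 ] [0.4052 0.2943 0.0799]
cream [265 297  15  15 168] [272.2798 304.256 ] [0.3613 0.0911 0.0794]
cream [213 311  14  14 158] [219.2722 317.6392] [0.3326 0.2078 0.0794]
teal [258 289  33  34 655] [274.6412 305.7084] [0.3567 0.0844 0.0405]
purple [170 271  36  34 741] [189.5479 288.027 ] [0.3992 0.2768 0.0449]
purple [207 301  35  35 738] [225.4837 318.    ] [0.3321 0.1936 0.0416]
orange [346 231   4   9  22] [347.0909 234.8636] [ 0.514  -0.0796  0.0874]
orange [371 237   4   9  23] [372.6957 240.7826] [ 0.4992 -0.1375  0.0871]
red [111 189  23  21 384] [121.8411 199.1016] [0.6039 0.4335 0.0843]
red [  9 466 104  14 748] [ 73.0053 474.512 ] [0.0101 0.5037 0.0557]
green [170 222  35  33 668] [189.2126 239.4027] [0.51   0.2808 0.0431]
green [ 430  240   52   59 2157] [455.5874 269.1521] [ 0.4396 -0.3453  0.0065]
0.02 205 [0.467  0.0228 0.02  ] [0.6507 0.2108 0.026 ]
0.026 637 [0.4683 0.003  0.026 ] [0.6516 0.2174 0.034 ]
0.04 677 [0.5148 0.003  0.04  ] [0.6786 0.1791 0.047 ]
0.047 519 [0.5143 0.0005 0.047 ] [0.669  0.1761 0.0549]
```

View pics/crop0.png

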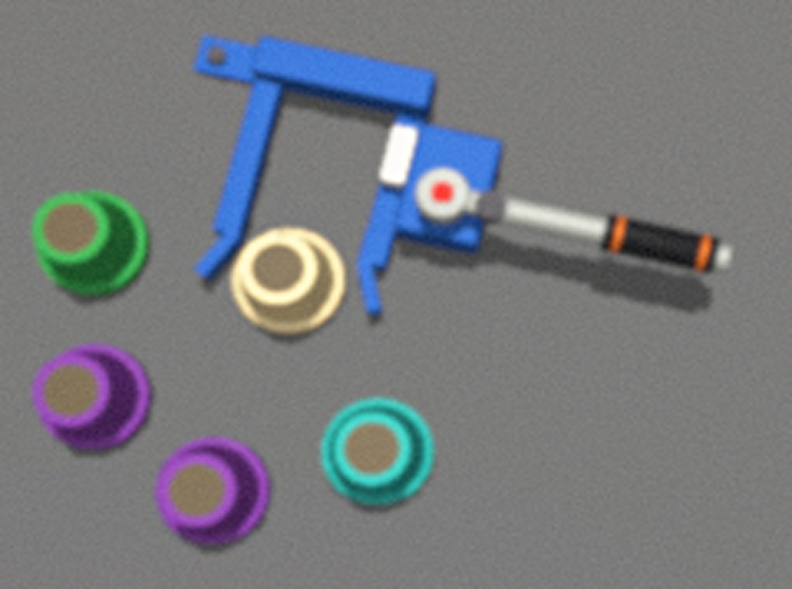

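```bash
python3 - <<'E'
from h import *
c=load("top0"); h=hsv(c)
blue=cv2.inRange(h,(105,120,60),(125,255,255))>0
blue[:,400:]=False
P,u,v=cloud(c,blue)
s=(P[:,2]>.041)&(P[:,2]<.05)&(P[:,0]>.6)
r=cv2.minAreaRect(P[s][:,:2].astype(np.float32)); print("stop",r,cv2.boxPoints(r))
s=(P[:,2]>.024)&(P[:,2]<.034)&(P[:,1]>.13)&(P[:,0]<.64)&(P[:,0]>.515)
r=cv2.minAreaRect(P[s][:,:2].astype(np.float32)); print("lrail",r,cv2.boxPoints(r))
l=cv2.fitLine(P[s][:,:2].astype(np.float32),cv2.DIST_HUBER,0,.01,.01).ravel();print(l)
b=plane(c,[293.6,221.6],.091)[0]; print("bolt",b)
o=plane(c,[[347.1,234.9],[372.7,240.8]],.087); print("orange",o, "grip",o.mean(0), np.linalg.norm(o.mean(0)[:2]-b[:2]))
d=o.mean(0)[:2]-b[:2]; print("handle ang",np.arctan2(d[1],d[0]))
# socket top: inner hole of cream
m=cv2.inRange(h,(15,40,120),(30,160,255)); n,L,st,ce=cv2.connectedComponentsWithStats(m)
i=L[250,235] or L[235,247]; i=[k for k in range(n) if abs(ce[k]-[247,250]).max()<2][0]
mm=(L==i)
Q,uu,vv=cloud(c,mm); t=Q[:,2]>.074; print("top",np.median(Q[t],0),cv2.minEnclosingCircle(Q[t][:,:2].astype(np.float32)))
t=(Q[:,2]>.01)&(Q[:,2]<.022);print("foot",cv2.minEnclosingCircle(Q[t][:,:2].astype(np.float32)))
# white jaw
E
```

```text
stop ((0.644740879535675, 0.09865511953830719), (0.16265974938869476, 0.04682135581970215), 66.664794921875) [[0.591  0.0333]
 [0.634  0.0147]
 [0.6985 0.1641]
 [0.6555 0.1826]]
lrail ((0.5769994854927063, 0.18633799254894257), (0.021108612418174744, 0.1304028332233429), 76.4587173461914) [[0.5111 0.1913]
 [0.6379 0.1608]
 [0.6429 0.1813]
 [0.5161 0.2119]]
[ 0.9718 -0.2358  0.5794  0.1852]
bolt [0.5453 0.0412 0.091 ]
orange [[ 0.5139 -0.0797  0.087 ]
 [ 0.4996 -0.1374  0.087 ]] grip [ 0.5068 -0.1085  0.087 ] 0.1546596555400906
handle ang -1.8228740768596023
top [0.4927 0.1543 0.0796] ((0.49344402551651, 0.1540435552597046), 0.02697303518652916)
foot ((0.4938403367996216, 0.15371766686439514), 0.04043608903884888)
```

```bash
cat >> h.py <<'E'
from rig import robot
yaw=-0.238; ex=np.array([np.cos(yaw),np.sin(yaw),0]); ey=np.array([-np.sin(yaw),np.cos(yaw),0]); bolt=np.array([.5453,.0412,0])
home=bolt+.03*ex+.095*ey
def nest(X): d=np.asarray(X,float)-home; return np.array([d@ex,d@ey,X[2]])
def world(x,y,z): return home+x*ex+y*ey+[0,0,z]
def to(target):
    s=robot.get_state(); R=np.array(s["orientation"]); d=R.T@(np.array(target)-s["eef_pos"])/.03
    print("t",s["time_s"],"nest",nest(s["eef_pos"]),"F",np.array(s["ft_force"]),"grip",s["grip_width"],"shift units",d); return d
E
python3 -m crank '[[0,0,0,0,0,0.97,-0.3],[0,0,0,0,0,0.97,-0.3],[0,0,0,0,0,0.97,-0.3],[0,0,0,0,0,0,-0.3]]' 40
python3 - <<'E'
from h import *
print(home, robot.get_state()["orientation"])
to([.35,-.5,.23]); to([.5,-.2,.2]); to(world(-.172,.001,.15))
E
```

```text
time_s: 0.6
eef_pos: [0.1731, -0.6246, 0.2281]
orientation: [[0.969, -0.249, -0.002], [-0.249, -0.969, 0.006], [-0.003, -0.005, -1.0]]
ft_force: [-0.1, 0.9, 0.1]
grip_width: 0.351
[0.5969 0.1264 0.    ] [[ 0.9685 -0.2489 -0.0019]
 [-0.2489 -0.9685  0.0057]
 [-0.0032 -0.0051 -1.    ]]
t 0.6 nest [-0.2347 -0.8297  0.2281] F [-0.083   0.9309  0.0806] grip 0.35121338912028927 shift units [ 4.6766 -5.4893 -0.0518]
t 0.6 nest [-0.2347 -0.8297  0.2281] F [-0.083   0.9309  0.0806] grip 0.35121338912028927 shift units [  7.0334 -16.4139   0.9964]
t 0.6 nest [-0.2347 -0.8297  0.2281] F [-0.083   0.9309  0.0806] grip 0.35121338912028927 shift units [  1.7238 -27.7035   2.7378]
```

```bash

python3 -m crank '[[0.7,-1,0,0,0,0,-0.3],[0.7,-1,0,0,0,0,-0.3],[0.7,-1,0,0,0,0,-0.3],[0.7,-1,0,0,0,0,-0.3],[0.7,-1,0,0,0,0,-0.3],[0.7,-1,0,0,0,0,-0.3],[0.7,-1,0,0,0,0,-0.3],[0.3,-1,0,0,0,0,-0.3],[0.1,-1,0,0,0,0,-0.3],[0.1,-1,0,0,0,0,-0.3],[0.1,-1,0,0,0,0,-0.3],[0.1,-1,0,0,0,0,-0.3]]'
python3 - <<'E'
from h import *
print(robot.get_state()["orientation"])
to(world(-.172,.001,.15))
E
```

```text
time_s: 2.1
eef_pos: [0.4248, -0.3053, 0.2266]
orientation: [[0.978, -0.21, -0.005], [-0.21, -0.978, 0.007], [-0.007, -0.006, -1.0]]
ft_force: [0.2, 0.5, 0.4]
grip_width: 0.35
[[ 0.9777 -0.2097 -0.0051]
 [-0.2097 -0.9777  0.0073]
 [-0.0065 -0.0061 -1.    ]]
t 2.1 nest [-0.0654 -0.4601  0.2266] F [0.1775 0.4531 0.4036] grip 0.3500926837740886 shift units [ -3.1237 -15.4444   2.6686]
```

```bash

python3 -m crank '[[-0.2,-1,0,0,0,0,-0.3],[-0.2,-1,0,0,0,0,-0.3],[-0.2,-1,0,0,0,0,-0.3],[-0.2,-1,0,0,0,0,-0.3],[-0.2,-1,0,0,0,0,-0.3],[-0.2,-1,0,0,0,0,-0.3],[-0.2,-1,0,0,0,0,-0.3],[-0.2,-1,0,0,0,0,-0.3],[-0.2,-1,0,0,0,0,-0.3],[-0.2,-1,0,0,0,0,-0.3],[-0.2,-1,0,0,0,0,-0.3],[-0.2,-1,0,0,0,0,-0.3]]'
python3 - <<'E'
from h import *
print(robot.get_state()["orientation"])
to(world(-.172,.001,.15))
E
```

```text
time_s: 3.6
eef_pos: [0.421, 0.0742, 0.2294]
orientation: [[0.986, -0.164, -0.003], [-0.164, -0.986, 0.004], [-0.004, -0.004, -1.0]]
ft_force: [0.1, -0.3, -0.4]
grip_width: 0.348
[[ 0.9864 -0.1643 -0.0032]
 [-0.1643 -0.9864  0.0044]
 [-0.0039 -0.0039 -1.    ]]
t 3.6 nest [-0.1586 -0.0922  0.2294] F [ 0.0871 -0.311  -0.39  ] grip 0.34753164000584563 shift units [-0.2089 -3.1219  2.6591]
```

```bash

python3 -m crank '[[0,-1,0.5,0,0,0.2,-0.3],[0,-1,0.5,0,0,0.25,-0.3],[0,-1,0.5,0,0.75,0,-0.3],[0,0,0,0,0.75,0,-0.3],[0,0,0,0,0,0,-0.3]]'
python3 - <<'E'
from h import *
print(robot.get_state()["orientation"])
to(world(-.174,.001,.08)); to(world(-.174,.001,.006))
E
```

```text
time_s: 4.22
eef_pos: [0.4395, 0.1683, 0.1839]
orientation: [[0.941, -0.222, 0.257], [-0.216, -0.975, -0.055], [0.262, -0.004, -0.965]]
ft_force: [0.0, 0.1, 0.2]
grip_width: 0.35
[[ 0.9405 -0.2225  0.2567]
 [-0.2157 -0.9749 -0.0546]
 [ 0.2624 -0.004  -0.9649]]
t 4.225 nest [-0.1628  0.0035  0.1839] F [0.0393 0.0518 0.2481] grip 0.3497579901739956 shift units [-1.2699  0.093   3.2428]
t 4.225 nest [-0.1628  0.0035  0.1839] F [0.0393 0.0518 0.2481] grip 0.3497579901739956 shift units [-1.9172  0.103   5.623 ]
```

```bash

python3 -m crank '[[-0.5,0.03,0.8,0,0,0.1,-0.3],[-0.4,0.03,0.8,0,0,0,-0.3],[-0.3,0.03,0.8,0,0,0,-0.3],[-0.1,0,0.8,0,0,0,-0.3],[0,0,0,0,0,0,-0.3]]'
python3 - <<'E'
from h import *
print(robot.get_state()["orientation"])
to(world(-.174,.001,.006))
for n in("scene","top"):
    c=robot.read_camera(n); np.savez(f"/tmp/{n}1.npz",**c)
    uv=proj(c,world(-.12,0,.04))[0].astype(int); x,y=np.clip(uv-[120,90],0,[400,300]); 
    cv2.imwrite(f"pics/{n}1.png",cv2.resize(c["img"][y:y+180,x:x+240],None,fx=3,fy=3))
E
```

```text
time_s: 4.85
eef_pos: [0.4336, 0.1667, 0.0811]
orientation: [[0.936, -0.239, 0.256], [-0.232, -0.971, -0.057], [0.263, -0.006, -0.965]]
ft_force: [-0.9, -0.1, 0.5]
grip_width: 0.348
[[ 0.9364 -0.2394  0.2564]
 [-0.2325 -0.9709 -0.0573]
 [ 0.2627 -0.0059 -0.9649]]
t 4.85 nest [-0.1682  0.0006  0.0811] F [-0.9219 -0.1015  0.5055] grip 0.34848830488841487 shift units [-0.8445  0.0023  2.3635]
```

View pics/scene1.png

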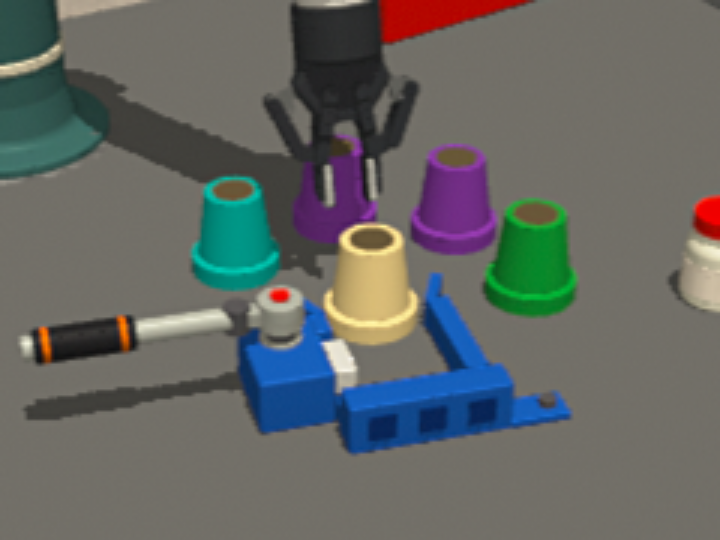

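View pics/top1.png

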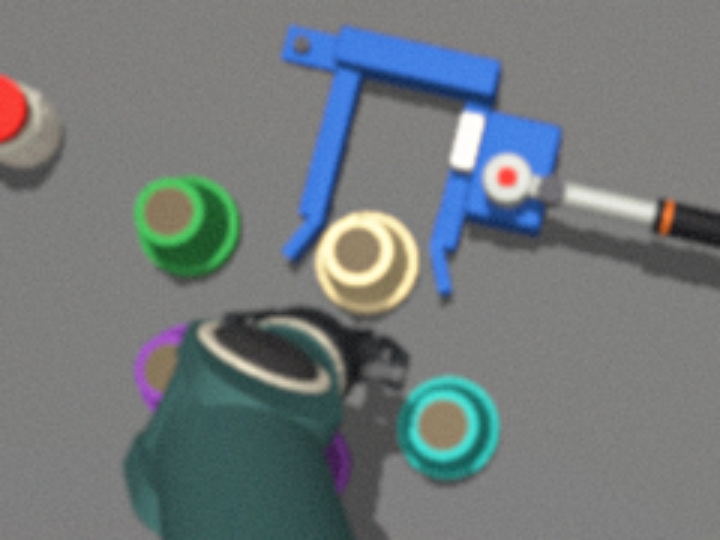

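The fingers stand behind the cream socket: the scene crop has the tips at (345,195) and the socket at (370,280), and purple and teal look clear. I'll descend.

```bash

python3 -m crank '[[-0.35,0,0.7,0,0,0,-0.3],[-0.25,0,0.7,0,0,0,-0.3],[-0.2,0,0.6,0,0,0,-0.3],[0,0,0,0,0,0,-0.3]]'
python3 - <<'E'
from h import *
print(robot.get_state()["orientation"])
to(world(-.172,.001,.006))
E
```

```text
time_s: 5.45
eef_pos: [0.4319, 0.1717, 0.0212]
orientation: [[0.934, -0.243, 0.263], [-0.239, -0.97, -0.047], [0.266, -0.019, -0.964]]
ft_force: [-0.4, 0.4, -0.4]
grip_width: 0.346
[[ 0.9338 -0.2425  0.263 ]
 [-0.2387 -0.97   -0.0467]
 [ 0.2665 -0.0192 -0.9637]]
t 5.45 nest [-0.171   0.0051  0.0212] F [-0.4331  0.3531 -0.3716] grip 0.34642773682876 shift units [-0.1662  0.1455  0.4759]
```

```bash

python3 -m crank '[[-0.15,0.15,0.45,0,0,0,-0.3],[0,0,0,0,0,0,-0.3]]'
python3 - <<'E'
from h import *
to(world(-.172,.001,.007)); to(world(-.0506,0,.007))
E
```

```text
time_s: 5.7
eef_pos: [0.4348, 0.1707, 0.015]
orientation: [[0.936, -0.245, 0.255], [-0.241, -0.969, -0.048], [0.259, -0.016, -0.966]]
ft_force: [0.2, 0.9, 1.1]
grip_width: 0.352
t 5.7 nest [-0.1679  0.0048  0.015 ] F [0.2457 0.8943 1.0907] grip 0.35182341493497815 shift units [-0.1981  0.1332  0.2195]
t 5.7 nest [-0.1679  0.0048  0.015 ] F [0.2457 0.8943 1.0907] grip 0.35182341493497815 shift units [3.7109 0.129  1.2663]
```

```bash

python3 -m crank '[[-0.2,0.2,0.4,0,0,0,-0.3],[0,0.1,0.1,0,0,0,-0.3]]'
python3 - <<'E'
from h import *
to(world(-.172,.001,.007)); to(world(-.0506,0,.007))
c=robot.read_camera("scene")
uv=proj(c,world(-.12,0,.04))[0].astype(int); x,y=np.clip(uv-[80,60],0,[400,300]); 
cv2.imwrite(f"pics/scene2.png",cv2.resize(c["img"][y:y+120,x:x+160],None,fx=5,fy=5,interpolation=cv2.INTER_CUBIC))
E
```

```text
time_s: 5.95
eef_pos: [0.4352, 0.1654, 0.0077]
orientation: [[0.938, -0.247, 0.242], [-0.241, -0.969, -0.053], [0.248, -0.009, -0.969]]
ft_force: [0.0, -0.4, -0.1]
grip_width: 0.35
t 5.95 nest [-0.1662 -0.0003  0.0077] F [ 0.0378 -0.3506 -0.1182] grip 0.349903796337217 shift units [-0.1919 -0.04   -0.0262]
t 5.95 nest [-0.1662 -0.0003  0.0077] F [ 0.0378 -0.3506 -0.1182] grip 0.349903796337217 shift units [ 3.7284 -0.0531  0.9775]
```

View pics/scene2.png

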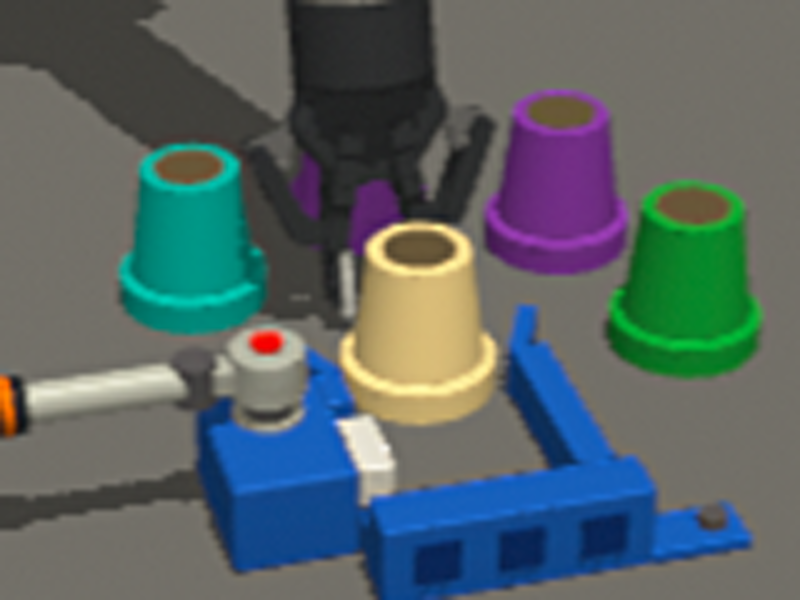

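Fingers are low behind the foot, as in the crop at (345,300). Now the push.

```bash

python3 -m crank '[[0.4,0,0.11,0,0,0,-0.3],[0.4,0,0.11,0,0,0,-0.3],[0.4,0,0.11,0,0,0,-0.3],[0.4,0,0.11,0,0,0,-0.3],[0.4,0,0.11,0,0,0,-0.3]]'
python3 - <<'E'
from h import *
to(world(-.0506,0,.008))
E
```

```text
time_s: 6.62
eef_pos: [0.4936, 0.1501, 0.0058]
orientation: [[0.94, -0.243, 0.238], [-0.237, -0.97, -0.053], [0.244, -0.007, -0.97]]
ft_force: [-3.1, 1.2, 2.9]
grip_width: 0.351
t 6.625 nest [-0.1059 -0.0014  0.0058] F [-3.0839  1.2383  2.8878] grip 0.35139697932088326 shift units [ 1.8056 -0.0616  0.3796]
```

```bash

python3 -m crank '[[0.4,-0.03,0.03,0,0,0,-0.3],[0.4,-0.03,0.06,0,0,0,-0.3],[0.4,-0.03,0.08,0,0,0,-0.3]]'
python3 - <<'E'
from h import *
to(world(-.0506,0,.008))
c=robot.read_camera("scene")
uv=proj(c,world(-.05,0,.04))[0].astype(int); x,y=np.clip(uv-[80,60],0,[400,300]); 
cv2.imwrite(f"pics/scene3.png",cv2.resize(c["img"][y:y+120,x:x+160],None,fx=5,fy=5,interpolation=cv2.INTER_CUBIC))
E
```

```text
time_s: 7.0
eef_pos: [0.5309, 0.1429, 0.0094]
orientation: [[0.941, -0.244, 0.237], [-0.238, -0.97, -0.054], [0.243, -0.006, -0.97]]
ft_force: [-0.8, 0.9, -1.1]
grip_width: 0.35
t 7.0 nest [-0.0679  0.0004  0.0094] F [-0.8103  0.8972 -1.0595] grip 0.3504508946015871 shift units [0.5488 0.0104 0.1865]
```

View pics/scene3.png

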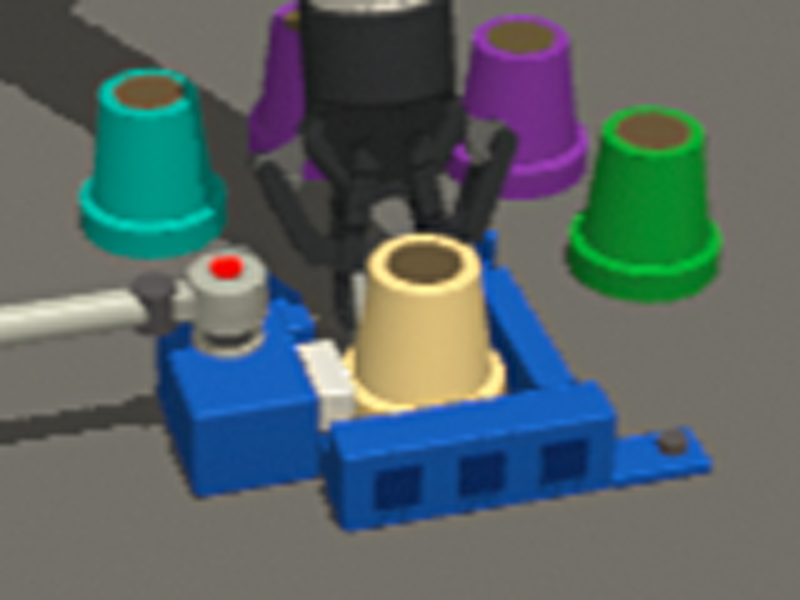

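The socket slides upright, with about 15 mm to go.

```bash

python3 -m crank '[[0.3,0,0.09,0,0,0,-0.3],[0.25,0,0.08,0,0,0,-0.3]]'
python3 -m crank '[[0.2,0,0.06,0,0,0,-0.3]]'
python3 - <<'E'
from h import *
to(world(-.0506,0,.008))
E
```

```text
time_s: 7.3
eef_pos: [0.5504, 0.1383, 0.0091]
orientation: [[0.94, -0.244, 0.238], [-0.239, -0.97, -0.054], [0.244, -0.006, -0.97]]
ft_force: [-3.3, 0.4, 2.2]
grip_width: 0.35
time_s: 7.42
eef_pos: [0.5548, 0.1371, 0.0083]
orientation: [[0.941, -0.244, 0.235], [-0.238, -0.97, -0.054], [0.241, -0.005, -0.97]]
ft_force: [-19.9, 5.1, 15.4]
grip_width: 0.349
t 7.425 nest [-0.0434  0.0005  0.0083] F [-19.9433   5.0677  15.4155] grip 0.3489126395295635 shift units [-0.2368  0.0182 -0.0481]
```

```bash

python3 -m crank '[[0,0,0,0,0,0,-0.3],[0,0,0,0,0,0,-0.3]]'
python3 - <<'E'
from h import *
to(world(-.0506,0,.008))
for n in ("scene","top"):
    c=robot.read_camera(n); h=hsv(c)
    uv=proj(c,world(0,0,.04))[0].astype(int); x,y=np.clip(uv-[80,60],0,[400,300]); 
    cv2.imwrite(f"pics/{n}4.png",cv2.resize(c["img"][y:y+120,x:x+160],None,fx=5,fy=5,interpolation=cv2.INTER_CUBIC))
    m=cv2.inRange(h,(15,40,120),(30,170,255))>0; k=np.zeros_like(m);k[y:y+120,x:x+160]=1
    Q,_,_=cloud(c,m&k); t=(Q[:,2]>.075)&(Q[:,2]<.084); 
    if t.sum()>5:
        C,r=cv2.minEnclosingCircle(Q[t][:,:2].astype(np.float32)); print(n,t.sum(),r,nest([*C,0]))
E
```

```text
time_s: 7.68
eef_pos: [0.554, 0.1375, 0.008]
orientation: [[0.941, -0.243, 0.234], [-0.237, -0.97, -0.054], [0.24, -0.005, -0.971]]
ft_force: [-2.3, 0.3, 1.9]
grip_width: 0.35
t 7.675 nest [-0.0443  0.0006  0.008 ] F [-2.3031  0.3394  1.8925] grip 0.35000183817172903 shift units [-0.2046  0.0211 -0.0521]
scene 176 0.029347144067287445 [ 0.002  -0.0015  0.    ]
top 468 0.11230038851499557 [-0.0539  0.066   0.    ]
```

View pics/scene4.png

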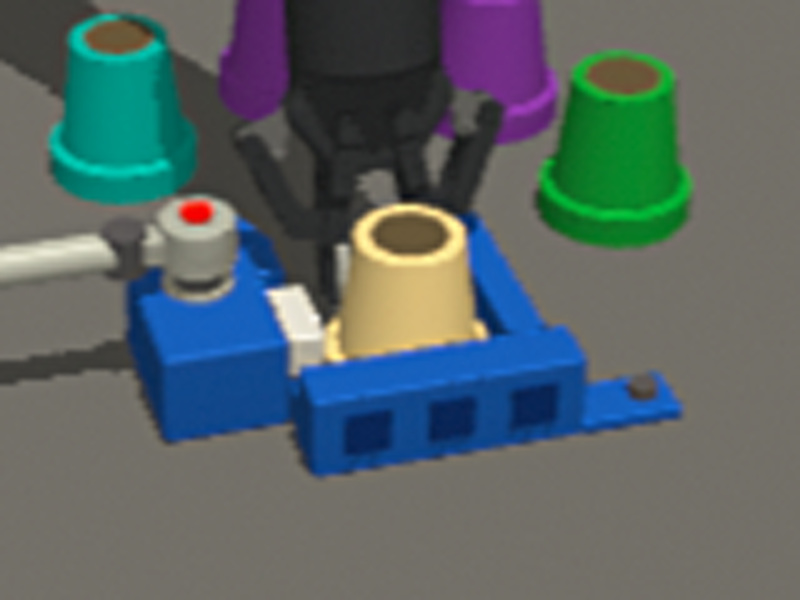

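View pics/top4.png

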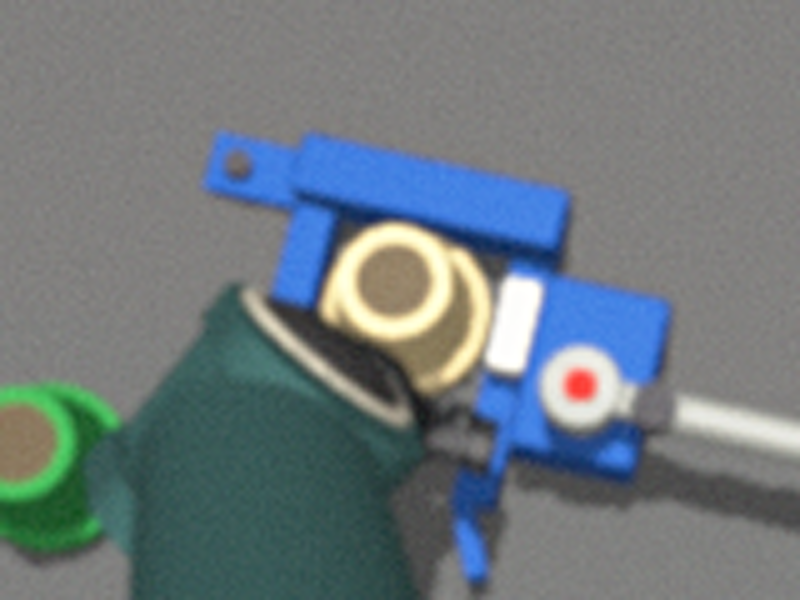

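The socket is home and upright: its top is centred 2 mm from the home axis and it is flush with the stop. Next I back out and rise.

```bash

python3 -m crank '[[-0.5,0,-0.15,0,0,0,-0.3],[-0.6,0,-0.2,0,0,0,-0.3],[-0.2,0,-0.8,0,0,0,-0.3],[0.2,0,-1,0,0,0,-0.6],[0.2,0,-1,0,0,0,-1],[0.2,0,-1,0,0,0,-1],[0.2,0,-1,0,0,0,-1],[0,0,-1,0,-0.7,0,-1],[0,0,0,0,-0.7,0,-1]]'
python3 - <<'E'
from h import *
print(robot.get_state()["orientation"])
to([.5475,-.120,.2]);
E
```

```text
time_s: 8.9
eef_pos: [0.4889, 0.1536, 0.1893]
orientation: [[0.972, -0.237, -0.003], [-0.237, -0.972, 0.006], [-0.005, -0.005, -1.0]]
ft_force: [0.6, -0.9, -1.0]
grip_width: -0.003
[[ 0.9716 -0.2366 -0.0035]
 [-0.2365 -0.9716  0.006 ]
 [-0.0048 -0.005  -1.    ]]
t 8.9 nest [-0.1113  0.0009  0.1893] F [ 0.6443 -0.8611 -0.9775] grip -0.0026414230788957913 shift units [ 4.0521  8.3976 -0.4195]
```

```bash

python3 -m crank '[[0.5,1,0,0,0,0,-1],[0.5,1,0,0,0,0,-1],[0.5,1,0,0,0,0,-1],[0.5,1,0,0,0,0,-1],[0.5,1,0,0,0,0,-1],[0.5,1,0,0,0,0,-1],[0.5,1,0,0,0,0,-1],[0.5,1,0,0,0,0,-1],[0,0,0,0,0,0,-1]]'
python3 - <<'E'
from h import *
print(robot.get_state()["orientation"])
to([.5475,-.120,.055]);
c=robot.read_camera("top"); h=hsv(c); np.savez("/tmp/top5.npz",**c)
cv2.imwrite("pics/top5.png",cv2.resize(c["img"][150:300,200:400],None,fx=4,fy=4,interpolation=cv2.INTER_CUBIC))
m=cv2.inRange(h,(5,180,150),(16,255,255)); n,l,st,ce=cv2.connectedComponentsWithStats(m)
for i in range(1,n):
    if st[i,4]>10: print(ce[i],plane(c,ce[i],.087))
m=cv2.inRange(h,(15,40,120),(30,170,255))>0; m[:,300:]=0;m[:200]=0;m[260:]=0;m[:,:225]=0
Q,_,_=cloud(c,m); t=(Q[:,2]>.075)&(Q[:,2]<.084);C,r=cv2.minEnclosingCircle(Q[t][:,:2].astype(np.float32)); print("socket",r,nest([*C,0]))
E
```

```text
time_s: 10.02
eef_pos: [0.5489, -0.116, 0.1875]
orientation: [[0.971, -0.239, 0.002], [-0.239, -0.971, 0.001], [0.002, -0.001, -1.0]]
ft_force: [-1.0, -0.1, -0.3]
grip_width: 0.001
[[ 0.9711 -0.2389  0.002 ]
 [-0.2389 -0.9711  0.0008]
 [ 0.0017 -0.0012 -1.    ]]
t 10.025 nest [ 0.0105 -0.2469  0.1875] F [-1.0399 -0.0871 -0.2702] grip 0.0012458185713854941 shift units [-0.0207  0.1465  4.415 ]
socket 0.025761863216757774 [-0.0014 -0.0013  0.    ]
```

View pics/top5.png

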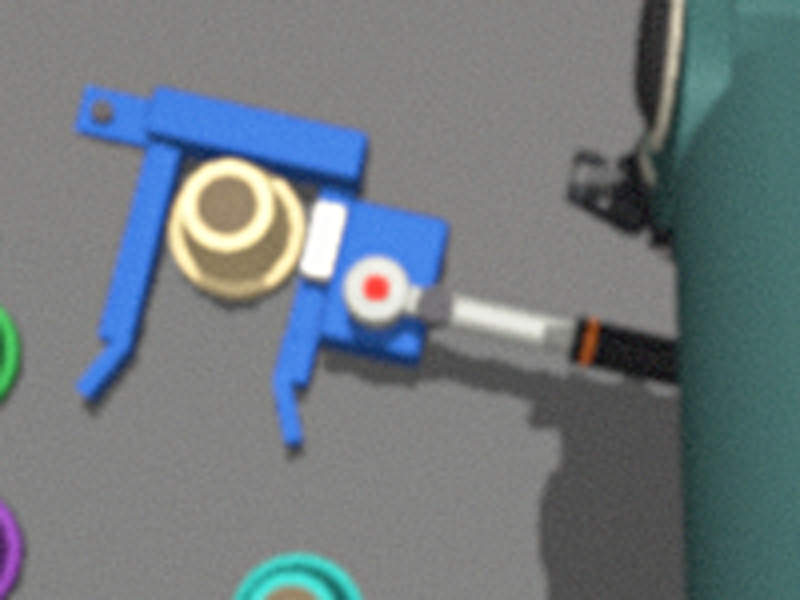

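The socket is home in the clear view at (235,230), measured (-1.4, -1.3) mm from home. I'll descend beside the grip.

```bash

python3 -m crank '[[0.05,0.05,0.9,0,0,0,-1],[0.05,0.05,0.9,0,0,0,-1],[0.05,0.05,0.9,0,0,0,-1],[0,0,0.9,0,0,0,-1],[0,0,0.7,0,0,0,-1],[0,0,0,0,0,0,-1]]'
python3 - <<'E'
from h import *
print(robot.get_state()["orientation"])
to([.5475,-.120,.055]);
c=robot.read_camera("scene")
uv=proj(c,[.53,-.11,.075])[0].astype(int); x,y=np.clip(uv-[80,60],0,[400,300]); 
cv2.imwrite(f"pics/scene5.png",cv2.resize(c["img"][y:y+120,x:x+160],None,fx=5,fy=5,interpolation=cv2.INTER_CUBIC))
E
```

```text
time_s: 10.82
eef_pos: [0.5517, -0.1085, 0.0558]
orientation: [[0.974, -0.225, 0.004], [-0.225, -0.974, 0.004], [0.003, -0.005, -1.0]]
ft_force: [0.4, 0.1, -0.2]
grip_width: 0.001
[[ 0.9743 -0.2253  0.0039]
 [-0.2254 -0.9743  0.004 ]
 [ 0.0029 -0.0048 -1.    ]]
t 10.825 nest [ 0.0116 -0.239   0.0558] F [ 0.359   0.1353 -0.1577] grip 0.0008839875263499475 shift units [-0.0515  0.4039  0.0238]
```

View pics/scene5.png

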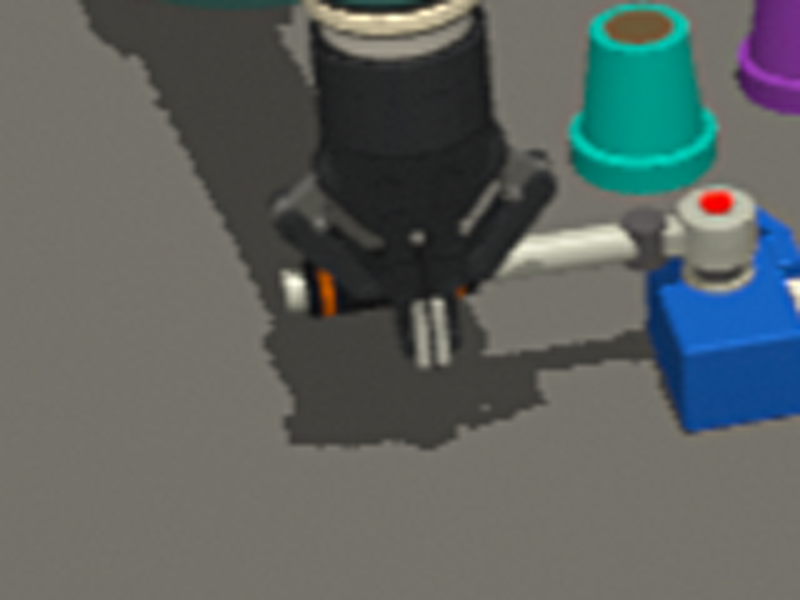

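```bash
cat >> h.py <<'E'
def pol():
    s=robot.get_state(); p=np.array(s["eef_pos"])-bolt; R=np.array(s["orientation"]); u=R[:2,1]; t=-R[:2,0]; F=np.array(s["ft_force"])
    a=yaw-np.arctan2(R[1,0],R[0,0])
    # grip centre if touching finger: TCP +25mm along t
    g=p[:2]+.025*t/np.linalg.norm(t)
    th=yaw-np.pi/2-np.arctan2(g[1],g[0])
    print("t %.2f tool ang %.3f  grip-pt angle from bolt %.3f r %.4f z %.3f  Ft %.1f Fu %.1f Fz %.1f"%(s["time_s"],a,th,np.linalg.norm(g),s["eef_pos"][2],-F[:2]@t,F[:2]@u,F[2]))
E
python3 -m crank '[[-0.2,0.35,0,0,0,0.14,-1],[-0.1,0.05,0,0,0,0,-1]]'
python3 -c "
from h import *
pol()"
```

```text
time_s: 11.12
eef_pos: [0.5416, -0.1182, 0.0586]
orientation: [[0.968, -0.25, 0.009], [-0.25, -0.968, 0.003], [0.008, -0.005, -1.0]]
ft_force: [1.0, -0.3, 0.5]
grip_width: 0.002
t 11.12 tool ang 0.014  grip-pt angle from bolt -0.058 r 0.1557 z 0.059  Ft 1.1 Fu 0.0 Fz 0.5
```

```bash

python3 -m crank '[[-0.25,0,0.05,0,0,0,-1],[-0.2,0.03,0.03,0,0,0.1,-1],[-0.2,0.03,0,0,0,0.2,-1]]'
python3 -c "
from h import *
pol()"
```

```text
time_s: 11.5
eef_pos: [0.5284, -0.1162, 0.0591]
orientation: [[0.953, -0.303, 0.026], [-0.303, -0.953, 0.001], [0.025, -0.009, -1.0]]
ft_force: [7.6, -2.2, -5.8]
grip_width: -0.001
t 11.50 tool ang 0.070  grip-pt angle from bolt 0.028 r 0.1552 z 0.059  Ft 7.9 Fu -0.2 Fz -5.8
```

```bash

python3 -m crank '[[-0.2,0.03,0,0,0,0.22,-1],[-0.2,0.03,0,0,0,0.22,-1],[-0.2,0.03,0,0,0,0.22,-1]]'
python3 -c "
from h import *
pol()"
```

```text
time_s: 11.88
eef_pos: [0.5199, -0.115, 0.0613]
orientation: [[0.908, -0.415, 0.05], [-0.416, -0.909, -0.004], [0.047, -0.018, -0.999]]
ft_force: [8.9, -2.7, -6.5]
grip_width: 0.002
t 11.88 tool ang 0.191  grip-pt angle from bolt 0.081 r 0.1536 z 0.061  Ft 9.2 Fu -1.2 Fz -6.5
```

```bash

python3 -m crank '[[-0.35,0.06,0.08,0,-0.1,0,-1],[-0.35,0.06,0.08,0,-0.1,0,-1],[-0.35,0.06,0.08,0,-0.1,0.1,-1]]'
python3 -c "
from h import *
pol()"
```

```text
time_s: 12.25
eef_pos: [0.5041, -0.1104, 0.0589]
orientation: [[0.9, -0.433, 0.036], [-0.434, -0.901, 0.012], [0.028, -0.027, -0.999]]
ft_force: [8.9, -2.3, 5.4]
grip_width: 0.002
t 12.25 tool ang 0.211  grip-pt angle from bolt 0.187 r 0.1545 z 0.059  Ft 9.0 Fu -1.8 Fz 5.4
```

```bash

python3 -m crank '[[-0.35,0.06,0,0,-0.05,0.2,-1],[-0.35,0.06,0,0,-0.05,0.2,-1],[-0.35,0.06,0,0,-0.05,0.2,-1]]'
python3 -c "
from h import *
pol()"
```

```text
time_s: 12.62
eef_pos: [0.4881, -0.1048, 0.0628]
orientation: [[0.846, -0.53, 0.047], [-0.532, -0.847, 0.017], [0.031, -0.04, -0.999]]
ft_force: [9.9, -4.2, -8.2]
grip_width: 0.0
t 12.62 tool ang 0.323  grip-pt angle from bolt 0.296 r 0.1542 z 0.063  Ft 10.6 Fu -1.7 Fz -8.2
```

```bash

python3 -m crank '[[-0.35,0.06,0.02,0,-0.05,0.25,-1],[-0.35,0.06,0.02,0,-0.05,0.25,-1]]'
python3 -c "
from h import *
pol()"
```

```text
time_s: 12.88
eef_pos: [0.4772, -0.1, 0.0633]
orientation: [[0.793, -0.606, 0.054], [-0.608, -0.794, 0.021], [0.03, -0.05, -0.998]]
ft_force: [11.0, -5.2, -7.5]
grip_width: 0.002
t 12.88 tool ang 0.416  grip-pt angle from bolt 0.371 r 0.1537 z 0.063  Ft 11.9 Fu -2.5 Fz -7.5
```

```bash

python3 -m crank '[[-0.35,0.06,0.1,0,-0.05,0.1,-1],[-0.35,0.06,0.1,0,-0.05,0.1,-1]]'
python3 -c "
from h import *
pol()
c=robot.read_camera('top'); cv2.imwrite('pics/top6.png',cv2.resize(c['img'][180:330,240:440],None,fx=4,fy=4,interpolation=cv2.INTER_CUBIC))
c=robot.read_camera('scene'); cv2.imwrite('pics/scene6.png',cv2.resize(c['img'][170:320,200:400],None,fx=4,fy=4,interpolation=cv2.INTER_CUBIC))"
```

```text
time_s: 13.12
eef_pos: [0.4697, -0.0958, 0.0607]
orientation: [[0.768, -0.637, 0.066], [-0.64, -0.768, 0.024], [0.036, -0.06, -0.998]]
ft_force: [8.8, -9.0, 6.2]
grip_width: -0.0
t 13.12 tool ang 0.457  grip-pt angle from bolt 0.427 r 0.1537 z 0.061  Ft 12.5 Fu 1.3 Fz 6.2
```

View pics/top6.png

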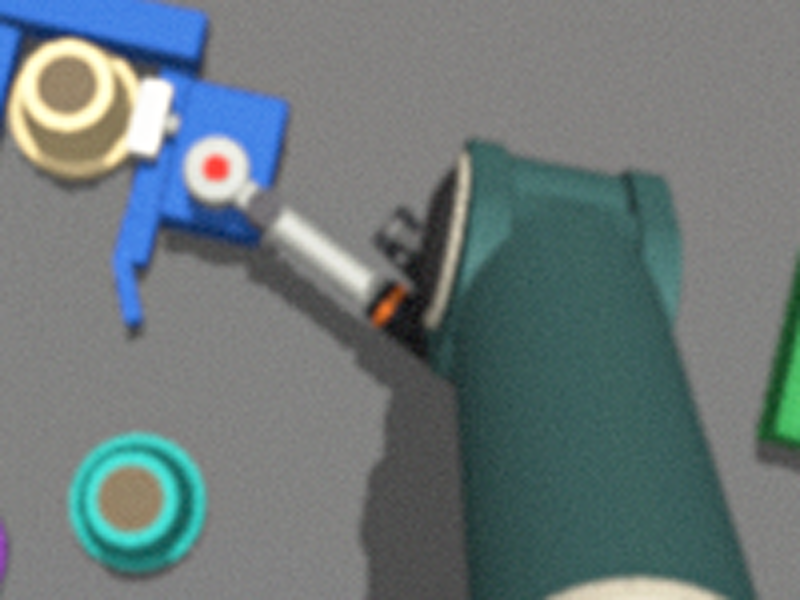

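View pics/scene6.png

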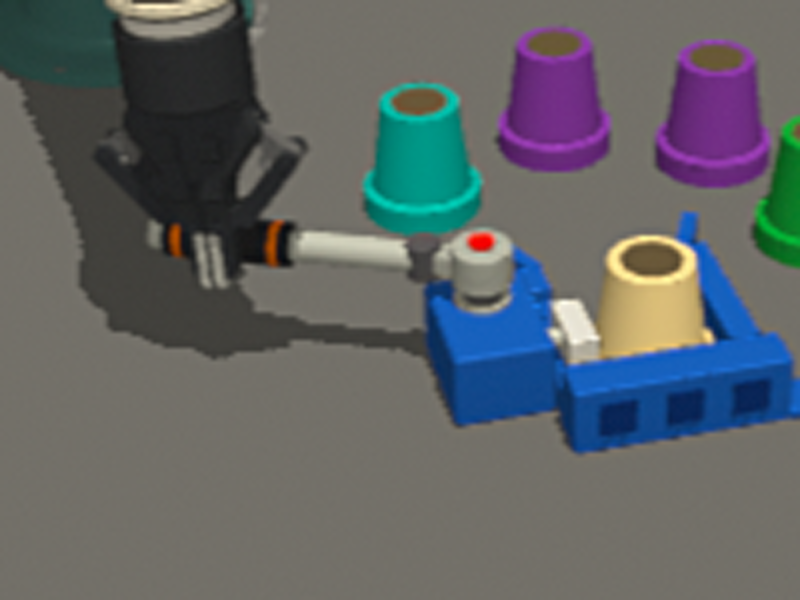

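```bash

python3 -m crank '[[-0.35,0.06,0.03,0,-0.05,0.15,-1],[-0.35,0.06,0.03,0,-0.05,0.15,-1]]'
python3 -c "
from h import *
pol()"
python3 -m crank '[[-0.3,0.06,0.03,0,-0.05,0.15,-1]]'
python3 -c "
from h import *
pol()
c=robot.read_camera('top'); cv2.imwrite('pics/top7.png',cv2.resize(c['img'][180:330,240:440],None,fx=4,fy=4,interpolation=cv2.INTER_CUBIC))"
```

```text
time_s: 13.48
eef_pos: [0.4626, -0.0913, 0.0627]
orientation: [[0.728, -0.681, 0.079], [-0.684, -0.729, 0.026], [0.04, -0.073, -0.997]]
ft_force: [9.4, -8.2, -4.1]
grip_width: -0.003
t 13.47 tool ang 0.516  grip-pt angle from bolt 0.480 r 0.1533 z 0.063  Ft 12.5 Fu -0.4 Fz -4.1
time_s: 13.6
eef_pos: [0.4598, -0.0896, 0.0631]
orientation: [[0.708, -0.701, 0.084], [-0.705, -0.708, 0.028], [0.04, -0.079, -0.996]]
ft_force: [9.8, -7.8, -5.8]
grip_width: 0.001
t 13.60 tool ang 0.546  grip-pt angle from bolt 0.502 r 0.1532 z 0.063  Ft 12.4 Fu -1.4 Fz -5.8
```

View pics/top7.png

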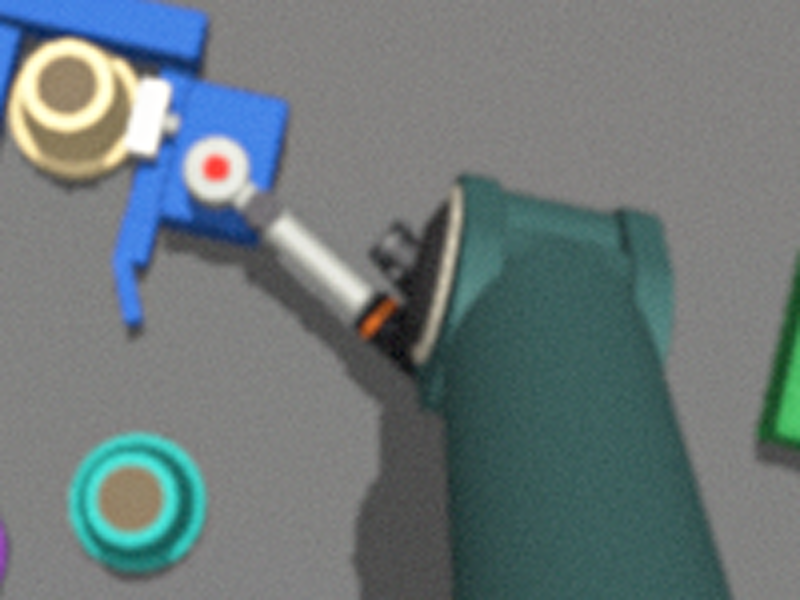

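```bash
cat >> h.py <<'E'
def fold(save):
    c=robot.read_camera('top'); np.savez("/tmp/topf.npz",**c); h=hsv(c)
    cv2.imwrite(save,cv2.resize(c['img'][180:330,240:440],None,fx=4,fy=4,interpolation=cv2.INTER_CUBIC))
    m=cv2.inRange(h,(0,0,140),(179,60,255))>0
    P,u,v=cloud(c,m); X=plane(c,np.c_[u,v],.0825)
    r=np.linalg.norm(X[:,:2]-bolt[:2],axis=1); a=yaw-np.pi/2-np.arctan2(*(X[:,:2]-bolt[:2]).T[::-1])
    k=(r>.05)&(r<.105)&(a>-.3)&(a<1.2)&(P[:,2]>.06)&(P[:,2]<.1)
    red=(cv2.inRange(h,(0,170,100),(5,255,255))>0); vr,ur=np.nonzero(red[200:240,280:310]); rb=plane(c,[ur.mean()+280,vr.mean()+200],.0915)[0]
    vx,vy,x0,y0=cv2.fitLine(X[k][:,:2].astype(np.float32),cv2.DIST_HUBER,0,.01,.01).ravel()
    if vx>0: vx,vy=-vx,-vy
    d=rb[:2]-[x0,y0]; off=d[0]*vy-d[1]*vx
    print("n",k.sum(),"bolt",rb[:2],"tube angle %.3f offset mm %.2f"%(yaw-np.pi/2-np.arctan2(vy,vx),off*1e3), "fold est",np.arcsin(np.clip(off/.035,-1,1)))
E
python3 -c "
from h import *
import h as H
fold('pics/f0.png')
class Z: 
    def read_camera(s,n): return load('top0')
H.robot=Z(); fold('pics/f00.png')"
```

```text
n 200 bolt [0.545  0.0414] tube angle 0.525 offset mm 2.42 fold est 0.06915194236074486
n 187 bolt [0.545  0.0414] tube angle 0.005 offset mm 0.80 fold est 0.022914198039795105
```

Baseline check passes, with the straight handle reading close to 0. The fold has begun and Ft has levelled off near 12.5 N, so I'll continue.

```bash

python3 -m crank '[[-0.35,0.06,0.05,0,-0.05,0.1,-1],[-0.35,0.06,0.05,0,-0.05,0.1,-1]]'
python3 -c "
from h import *
pol(); fold('pics/f1.png')"
```

```text
time_s: 13.95
eef_pos: [0.4523, -0.0839, 0.0624]
orientation: [[0.678, -0.729, 0.095], [-0.734, -0.678, 0.031], [0.042, -0.091, -0.995]]
ft_force: [8.0, -9.7, -1.0]
grip_width: -0.0
t 13.95 tool ang 0.587  grip-pt angle from bolt 0.562 r 0.1532 z 0.062  Ft 12.6 Fu 0.7 Fz -1.0
n 201 bolt [0.5452 0.0412] tube angle 0.587 offset mm 3.51 fold est 0.10059626152711075
```

```bash

python3 -m crank '[[-0.35,0.06,0.05,0,-0.05,0.1,-1]]'
python3 -c "
from h import *
pol(); fold('pics/f2.png')"
python3 -m crank '[[-0.35,0.06,0.05,0,-0.05,0.1,-1]]'
python3 -c "
from h import *
pol(); fold('pics/f3.png')"
```

```text
time_s: 14.12
eef_pos: [0.4486, -0.0808, 0.0622]
orientation: [[0.661, -0.743, 0.101], [-0.749, -0.662, 0.033], [0.042, -0.098, -0.994]]
ft_force: [7.9, -11.3, -0.3]
grip_width: -0.002
t 14.12 tool ang 0.610  grip-pt angle from bolt 0.593 r 0.1533 z 0.062  Ft 13.7 Fu 1.6 Fz -0.3
n 202 bolt [0.545  0.0414] tube angle 0.635 offset mm 5.68 fold est 0.1631419705886207
time_s: 14.3
eef_pos: [0.445, -0.0775, 0.062]
orientation: [[0.644, -0.757, 0.107], [-0.764, -0.645, 0.035], [0.043, -0.104, -0.994]]
ft_force: [7.3, -11.1, 0.5]
grip_width: 0.0
t 14.30 tool ang 0.632  grip-pt angle from bolt 0.625 r 0.1532 z 0.062  Ft 13.1 Fu 1.6 Fz 0.5
n 199 bolt [0.545  0.0414] tube angle 0.674 offset mm 6.64 fold est 0.19094078932626954
```

View pics/f3.png

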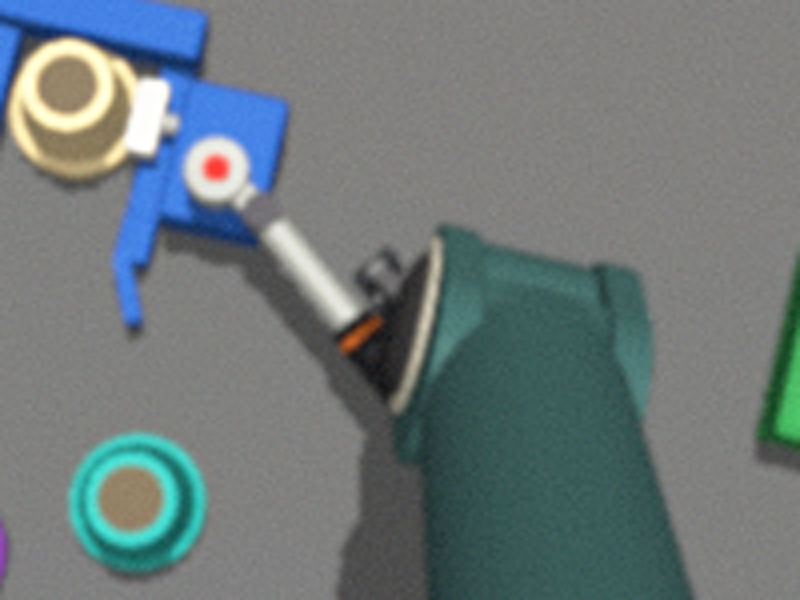

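The handle is visibly bent at the hinge at (262,210), with fold about 0.18 and bolt about 0.48. I stop here and release.

```bash

python3 -m crank '[[0.5,0,0,0,0,0,-1],[0.6,0,0,0,0,0,-1],[0.8,0,0,0,0,0,-1],[0.8,0,0,0,0,0,-1],[0.8,0,0,0,0,0,-1]]'
python3 -c "
from h import *
pol(); fold('pics/g1.png')"
```

```text
time_s: 14.98
eef_pos: [0.5164, -0.1607, 0.0696]
orientation: [[0.642, -0.758, 0.116], [-0.765, -0.643, 0.034], [0.049, -0.11, -0.993]]
ft_force: [1.1, 0.1, 0.3]
grip_width: 0.005
t 14.97 tool ang 0.635  grip-pt angle from bolt 0.003 r 0.1882 z 0.070  Ft 0.7 Fu -0.9 Fz 0.3
n 201 bolt [0.545  0.0414] tube angle 0.513 offset mm 0.92 fold est 0.026402890971557336
```

View pics/g1.png

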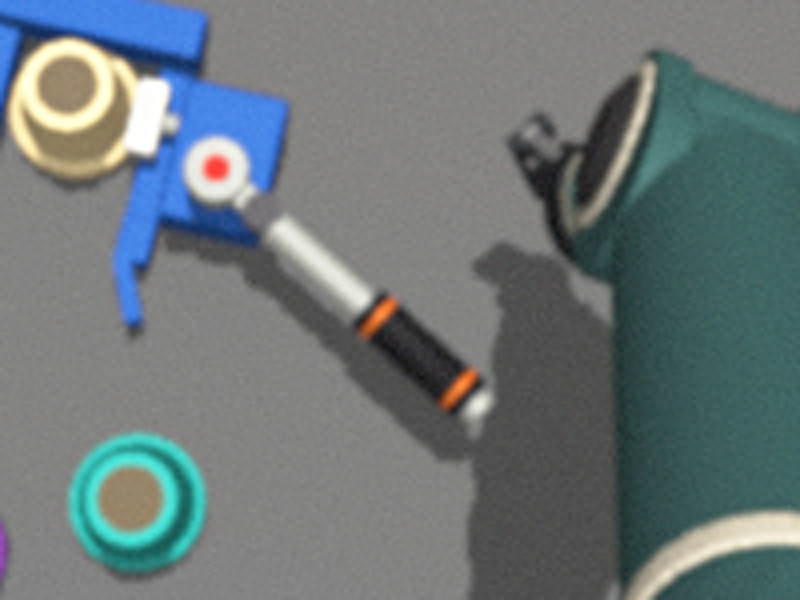

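The handle sprang straight: tube angle 0.51 and offset back to baseline. That puts the peak fold at 0.674 − 0.513 ≈ 0.16. I'll rise and do the final checks.

```bash

python3 -m crank '[[0,0,-0.8,0,0,0,-1],[0,0,-0.9,0,0,0,-1],[0,0,-0.9,0,0,0,-1],[0,0,-0.5,0,0,0,-1],[0,0,0,0,0,0,-1],[0,0,0,0,0,0,-1],[0,0,0,0,0,0,-1],[0,0,0,0,0,0,-1]]'
python3 - <<'E'
from h import *
pol(); fold('pics/g2.png')
c=load("topf"); h=hsv(c)
m=cv2.inRange(h,(15,40,120),(30,170,255))>0; m[:,300:]=0;m[:200]=0 if False else m[:200];m[260:]=0;m[:,:225]=0
Q,_,_=cloud(c,m)
for lo,hi in((.075,.084),(.01,.022)):
    t=(Q[:,2]>lo)&(Q[:,2]<hi)&(np.abs(Q[:,0]-.597)<.06);C,r=cv2.minEnclosingCircle(Q[t][:,:2].astype(np.float32)); print("socket",t.sum(),r,nest([*C,0]))
a=load("top0")
for x0,y0,x1,y1,n in((100,180,150,225,'jar'),(425,235,490,305,'bin'),(450,135,495,175,'can')):
    print(n,np.abs(a["img"][y0:y1,x0:x1].astype(int)-c["img"][y0:y1,x0:x1]).mean())
cv2.imwrite("pics/final.png",c["img"])
E
```

```text
time_s: 16.02
eef_pos: [0.5026, -0.1651, 0.1603]
orientation: [[0.639, -0.761, 0.108], [-0.768, -0.639, 0.035], [0.042, -0.106, -0.993]]
ft_force: [-0.1, -0.9, 0.4]
grip_width: -0.0
t 16.02 tool ang 0.639  grip-pt angle from bolt 0.066 r 0.1961 z 0.160  Ft 0.6 Fu 0.6 Fz 0.4
n 201 bolt [0.545  0.0414] tube angle 0.513 offset mm 0.92 fold est 0.026402890971557336
socket 326 0.02671239525079727 [ 0.0014 -0.0005  0.    ]
socket 155 0.04046791419386864 [ 0.0014 -0.0006  0.    ]
jar 6.301037037037037
bin 22.323369963369963
can 6.194444444444445
```

View pics/final.png

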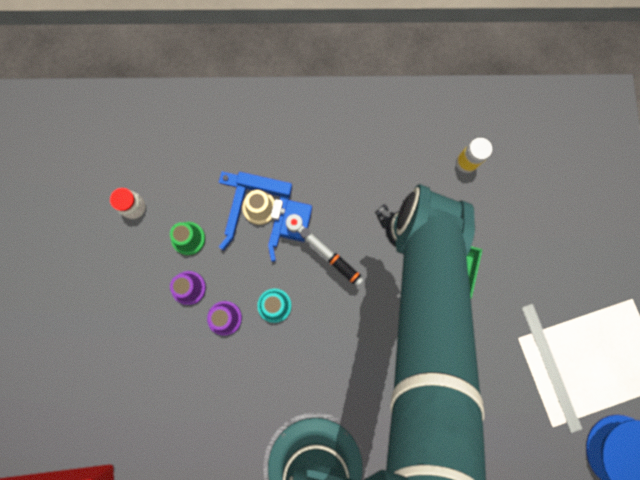

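The final view shows the socket home at (258,207), the handle straight, and the jar and can where they started. The bin is partly hidden by the arm, but its visible right edge is unmoved. Handing in.

```bash
python3 -c "
from rig import robot
robot.close_job(); print(robot.get_state()['time_s'])"
```

```text
the job is handed in; nothing more can be done
the job is handed in; nothing more can be done
```

I slid the socket home, broke the wrench over once and let the handle spring straight. The job was handed in at about 16 s and, as expected, reported no verdict.

- **Socket:** I pushed it low on its foot with partly open fingertips until it seated against the stop, where the force rose to about 20 N. The last picture puts it about 1.5 mm from home, with its top and foot centres coinciding, so it stands upright.
- **Wrench:** I pulled at mid-grip with shut fingers. The force levelled off at about 12.5 N, and I stopped at a fold of about 0.16 to 0.19 rad.
- **After release:** The tube is back in line with the bolt. The raw fold reading is 0.026 rad, against 0.023 for the straight handle at the start. The bolt reads about 0.51 rad, within the 0.36 to 0.72 limits.
- **Bystanders:** The jar and can are where they were. The arm hid most of the bin in the last picture, so I could check only its right edge, which looked unmoved. The tool never came near it at low height.
- **Disagreement:** During the pull, the fold from the tube's offset lagged the fold from its angle by up to 0.03 rad. In the last picture before release, both were above 0.12 rad.

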